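# Shut the paint pots and hold the wet colour sample over the poppy

### The arm

A 7-joint arm with a two-finger parallel gripper is mounted at the origin on the work surface. World frame = base frame: x ahead of the robot, y to its left, z up, the work surface at z = 0. Lengths are in m, angles in rad, forces in N, time in s.
With the tool pointing down it reaches from about 0.425 to 0.925 m from the base axis. Payload 6.8 kg.
Tool frame: the origin (TCP) lies on the front face of the gripper's body, between the roots of the fingers; the fingertips stand 73 mm ahead of it and the grasp point (between the pads) lies 54 mm ahead of it (env.nose_length is the distance from the TCP to the fingertips, in m); z points along the fingers, y is the direction in which the jaws open and shut (so a half turn about z gives the same grasp; the last joint's range is limited). The gripper opens to 85 mm and grips with 20 to 120 N. Pads are 22 mm wide; open, the fingers measure 114 mm over their backs; the gripper's body (76 mm by 85 mm) begins 54 mm behind the grasp point. The pads swing forward as they close: fully open they stand 13 mm farther back than shut.
Start: joints at [-1.317, 0.477, 0.022, 1.555, -0.011, 1.109, -0.083], TCP at [0.239, 0.631, 0.304] pointing down, gripper open.
Joint ranges: [-2.96, 2.96], [-0.34, 2.1], [-1.41, 1.46], [0.24, 2.44], [-1.37, 4.51], [0.17, 1.92], [-2.96, 2.96]. Speed limits (rad/s): [2.39, 2.39, 3.14, 3.14, 3.14, 3.14, 3.14].

### API

Orientations are given as a unit quaternion [w, x, y, z].
In Python, from cell import env, kin, camera, calibration, job gives the robot as it stands. The module is installed in compiled form; this text tells all that it offers. Calls block until the motion is done:
- env.reach(position, orientation): joint-space move of the TCP to a pose.
- env.movel(position, velocity=0.15, rot=None, stop_force=None): straight line of the TCP; rot=None keeps the orientation; velocity is the mean speed in m/s. With stop_force (N) it stops when the force on the tool has changed by that much, and returns True; else False.
- env.goto_joints(angles): joint-space move.
- env.grip(opening, f_grip=None): finger opening in m; f_grip is the grip in N (None keeps the last); returns when the fingers have stopped.
- env.dwell(seconds).
- kin.inverse_kinematics(position, orientation): joint angles nearest the present ones, or None.
- env.get_state(): the state.
- camera(name): name is "side" or "top"; returns (picture, depth): 400x640x3 uint8, blue, green, red; 400x640 float32, m along the optical axis (not along the pixel's ray), 0 where there is no reading.
- calibration(name): a dict with "fx", "fy", "cx", "cy" (pixels), "rvec" (rotation vector, rad) and "tvec" (3), from world to camera coordinates, as OpenCV has them. Camera axes: x right, y down, z forward; pixel columns grow to the right and rows downward; lengths in m; the calibration is good to about 2 mm. A picture is of the moment at which its call begins. calibration takes no time and is no camera call.
A pose or a line that the arm cannot do raises env.PlanningError and nothing moves.
- job.job_done(): hands the job in, once; it reports no verdict.
The state is a dict: "time": time; "qpos": joint angles; "joint_velocities": joint speeds; "joint_torque": joint torques, N m; "tcp_pos": TCP position; "orientation": TCP orientation; "force": force on the tool from outside, world axes, zero at the start; "torque": the same for the moment, N m; "opening": finger opening in m.
Only numpy, scipy, OpenCV 4.12 (cv2) and the standard library are available. Lean on these libraries where they do the work, as an engineer would, in place of code of your own. Each camera call takes 0.05 s, during which the arm holds its last target. There are 200 camera calls.

### The job

Before your hands are full, press shut the caps of the two paint pots that were left open, so that the paint does not dry out. Then lift the drying tray by its handle, keeping both loose balls seated in their sockets and never touching the wet red one, and carry it over the wet canvas so that I can compare the reds: hold it still and level with the red ball right above the big poppy, the tray's underside about 8 cm above the canvas, and finish there with the tray still in your grip, the canvas untouched and everything else left where it stood.

Things in the scene. Friction and masses are not known exactly. Their poses are not given: they have to be found in the camera images.
- tray_grip (a point): centre of the handle bar of the plywood drying tray. Tray: 190 x 100 mm board (long along its x), 10 mm thick with edge strips 15 mm high, about 0.2 kg, standing on the table, its underside 55 mm below this point. The dark wooden bar is 62 mm long (along tray x), 14 mm wide (along tray y), 22 mm high (from 11 mm below to 11 mm above this point) and sits on two 10 mm metal posts at tray x = +-22 mm; the tray's centre of mass lies under it. z is up
- socket_a (a point): where the centre of a ball lies when it sits in the tray's round socket (21 mm hole, 7 mm deep, in the board's upper face) at tray x = +60 mm; 33 mm below tray_grip. Which ball is in which socket varies
- socket_b (a point): the same for the socket at tray x = -60 mm
- red_ball_center (a point): centre of the wet red sample ball (wood, 32 mm diameter, 13 g), lying loose in one of the tray's two sockets: it sinks 4 mm into the hole and rolls out if the tray tips beyond about 40 degrees or is jerked. Its axes mean nothing
- plain_ball_center (a point): centre of the bare wooden ball of the same size, lying loose in the tray's other socket
- poppy_center (a point): centre of the large red five-petalled poppy (82 mm across, black middle) painted on the canvas, at the height of the canvas face (20 mm above the table)
- canvas: freshly painted canvas lying flat on the table, fixed, turquoise with green stems and small cream blossoms: 262 mm (its x) by 242 mm (its y), 20 mm high; origin at the centre of its underside
- rack: fixed wooden paint rack, 70 mm (its x) by 236 mm (its y), 30 mm high, origin at the centre of its underside; four flip-cap paint pots stand loose in its holes (20 mm deep, 2 mm play) in a row along its y, 56 mm apart, in an order that varies
- red_hinge (a point): middle of the hinge of the red paint pot, 54 mm above the table, at the rim of the pot (38 mm diameter, 46 mm high, 70 g with its paint, axis 21 mm from here along this point's -x). Its x points away from the pot (to the back of the rack), y lies along the hinge, z is up; it stays with the pot, not with the cap
- red_cap (a joint): angle of the red pot's hinged cap, rad: 0 shut (flat on the pot), growing as it swings up and over to the back, 1.57 upright, stop at 2.2; stands open at the start. The cap is a red disc of 39 mm, 9 mm thick, with a thumb tab that ends 49 mm from the hinge; it is hinged 2 mm above the hinge point, so that its upper face is 12 mm above the hinge point when shut. The hinge is stiff enough to stay where it is left (about 0.3 N at the tab moves it)
- white_hinge (a point): middle of the hinge of the white paint pot, 54 mm above the table, at the rim of the pot (38 mm diameter, 46 mm high, 70 g with its paint, axis 21 mm from here along this point's -x). Its x points away from the pot (to the back of the rack), y lies along the hinge, z is up; it stays with the pot, not with the cap
- white_cap (a joint): angle of the white pot's hinged cap, rad: 0 shut (flat on the pot), growing as it swings up and over to the back, 1.57 upright, stop at 2.2; stands open at the start. The cap is a white disc of 39 mm, 9 mm thick, with a thumb tab that ends 49 mm from the hinge; it is hinged 2 mm above the hinge point, so that its upper face is 12 mm above the hinge point when shut. The hinge is stiff enough to stay where it is left (about 0.3 N at the tab moves it)
- yellow_hinge (a point): middle of the hinge of the yellow paint pot, 54 mm above the table, at the rim of the pot (38 mm diameter, 46 mm high, 70 g with its paint, axis 21 mm from here along this point's -x). Its x points away from the pot (to the back of the rack), y lies along the hinge, z is up; it stays with the pot, not with the cap
- yellow_cap (a joint): angle of the yellow pot's hinged cap, rad: 0 shut (flat on the pot), growing as it swings up and over to the back, 1.57 upright, stop at 2.2; is shut at the start. The cap is a yellow disc of 39 mm, 9 mm thick, with a thumb tab that ends 49 mm from the hinge; it is hinged 2 mm above the hinge point, so that its upper face is 12 mm above the hinge point when shut. The hinge is stiff enough to stay where it is left (about 0.3 N at the tab moves it)
- blue_hinge (a point): middle of the hinge of the blue paint pot, 54 mm above the table, at the rim of the pot (38 mm diameter, 46 mm high, 70 g with its paint, axis 21 mm from here along this point's -x). Its x points away from the pot (to the back of the rack), y lies along the hinge, z is up; it stays with the pot, not with the cap
- blue_cap (a joint): angle of the blue pot's hinged cap, rad: 0 shut (flat on the pot), growing as it swings up and over to the back, 1.57 upright, stop at 2.2; is shut at the start. The cap is a blue disc of 39 mm, 9 mm thick, with a thumb tab that ends 49 mm from the hinge; it is hinged 2 mm above the hinge point, so that its upper face is 12 mm above the hinge point when shut. The hinge is stiff enough to stay where it is left (about 0.3 N at the tab moves it)
- water_cup: white cup, 72 mm wide, 85 mm high, with no handle; origin under its centre; to be left alone
- tape_roll: yellow roll of tape lying flat, 72 mm wide, 24 mm high; origin under its centre; to be left alone
- brush: paint brush lying on the table; to be left alone
- medium_jar: amber jar with a black lid, 60 mm wide, 75 mm high; origin under its centre; to be left alone
- paint_tin: tin with a green band, 70 mm wide, 90 mm high; origin under its centre; to be left alone
Things that resemble listed ones, but are neither listed nor needed, are in the scene too. Leave any yellow look-alike of the part that bears red_ball_center alone.

How it is judged:
By the outcome, as a careful person would: the job done as asked, in the order asked, and still so for the second after the job is handed in, while the arm keeps its last pose, push and grip.
It also fails if it takes over 59 s, if anything falls off the work surface, if the arm or the gripper's body presses on something with over 40 N, if the wrist force passes 120 N, or if a joint passes its speed limit or range.

## Working session

There is one attempt and no reset: what is moved stays moved. The work goes in short steps, each a Python script; the robot and the scene stay as the last script left them, time stands still between calls to the robot, and variables do not carry over. Pictures are saved under pics/ and viewed, about 8 in all and at most 12, crops included, and the job is handed in when it is done.

```bash
mkdir -p pics; ls
cat > h.py <<'E'
import numpy as np, cv2
from cell import env, kin, camera, calibration, job
def px2w(name,u,v,d):
    c=calibration(name);R=cv2.Rodrigues(np.array(c["rvec"],float))[0]
    p=np.array([(u-c["cx"])/c["fx"]*d,(v-c["cy"])/c["fy"]*d,d])
    return R.T@(p-np.array(c["tvec"],float).ravel())
def ray_z(name,u,v,z):
    a=px2w(name,u,v,0.);b=px2w(name,u,v,1.)
    return a+(b-a)*(z-a[2])/(b[2]-a[2])
def w2px(name,P):
    c=calibration(name);K=np.array([[c["fx"],0,c["cx"]],[0,c["fy"],c["cy"]],[0,0,1.]])
    return cv2.projectPoints(np.array(P,float).reshape(-1,1,3),np.array(c["rvec"],float),np.array(c["tvec"],float),K,None)[0].reshape(-1,2)
E
python3 - <<'E'
from h import *
for n in("top","side"):
    p,d=camera(n);cv2.imwrite(f"pics/{n}0.png",p);np.save(f"{n}0.npy",d)
    c=calibration(n);R=cv2.Rodrigues(np.array(c["rvec"],float))[0];print(n,c["fx"],-R.T@np.array(c["tvec"]).ravel(),R[2])
print(env.get_state())
E
```

```text
pics
top 491.82613243212336 [0.41365264 0.00514965 1.17812701] [ 0.1657949  -0.01569626 -0.98603533]
side 466.5687318714074 [-0.12299724 -0.81808889  0.85667815] [ 0.53947198  0.59942189 -0.59132341]
{'time': 0.1, 'qpos': array([-1.31708806,  0.47773144,  0.02234776,  1.55634093, -0.01147313,
        1.10930158, -0.08307624]), 'joint_velocities': array([ 0.00151116, -0.0016572 ,  0.00027259, -0.00240591,  0.00246255,
       -0.00128017,  0.00030894]), 'joint_torque': array([ 4.63148303e-03, -5.97758174e+01,  1.61368970e+00, -2.81954402e+01,
        1.28210708e-02,  4.93130108e-03,  1.79904049e-05]), 'tcp_pos': array([0.23879231, 0.630912  , 0.30301848]), 'orientation': array([-7.58983378e-05,  1.79893709e-01,  9.83685707e-01, -8.23014193e-04]), 'force': array([-1.23409734,  0.02927362, -0.02252725]), 'torque': array([ 0.03317688, -0.03091136, -0.04452825]), 'opening': 0.08551300667448869}
```

View pics/top0.png

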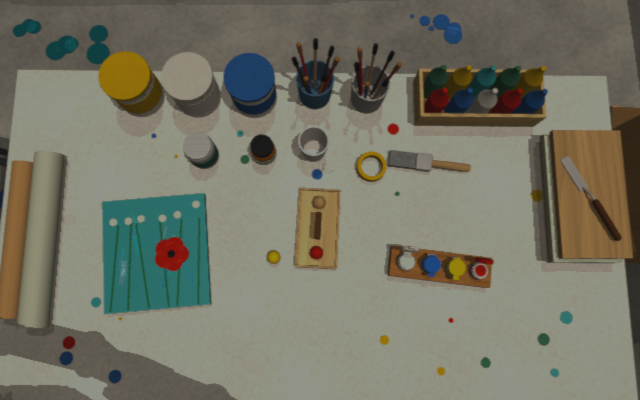

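View pics/side0.png

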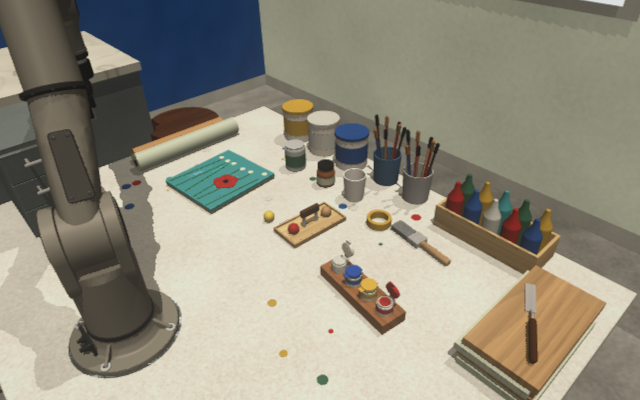

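Top view: the canvas with the poppy is at (171,254) and the tray is at (318,228), with the red ball at (317,252) and the plain ball at (319,202). The rack spans (389–492, 245–287), with pots white (407,262, open), blue (432,265), yellow (457,268) and red (481,270, open). Look-alikes: a yellow ball loose at (274,257), red blobs at (393,129) and (451,320), red bottles in the crate at (439,99), and large tins with white and blue lids.

Run:
```python
from h import *
p=cv2.imread("pics/top0.png");d=np.load("top0.npy")
a=cv2.resize(p[235:295,380:500],(800,400),interpolation=cv2.INTER_CUBIC)
a=np.clip(a*1.6,0,255).astype(np.uint8);b=cv2.resize(np.clip(p[180:280,280:360]*1.5,0,255).astype(np.uint8),None,fx=6,fy=6,interpolation=cv2.INTER_CUBIC)
cv2.imwrite("pics/rack0.png",a);cv2.imwrite("pics/tray0.png",b)
s=cv2.imread("pics/side0.png");s=np.clip(s[230:335,310:415]*1.5,0,255).astype(np.uint8)
cv2.imwrite("pics/rs0.png",cv2.resize(s,None,fx=5.7,fy=5.7,interpolation=cv2.INTER_CUBIC))
for n in range(394,496,6):
    print(n,[int(1000*px2w("top",n,v,d[v,n])[2]) for v in range(242,292,4)])
```

```text
394 [-4, 31, 33, 29, 31, 29, 27, 32, 31, -2, 0, 0, -6]
400 [-1, 0, 29, 26, 56, 55, 48, 30, 29, 0, 0, 0, 0]
406 [2, 92, 81, 57, 57, 53, 57, 12, 33, 3, 0, -1, -2]
412 [2, 93, 90, 30, 56, 57, 56, 27, 30, 22, 0, 0, 0]
418 [1, 3, 85, 29, 29, 33, 28, 29, 28, 30, 5, 0, -2]
424 [1, 0, 29, 27, 40, 59, 61, 47, 27, 31, 0, -4, -1]
430 [1, 1, 27, 56, 63, 63, 63, 67, 64, 27, 2, 2, 0]
436 [-1, 0, 0, 28, 64, 64, 64, 66, 25, 35, -2, -2, 0]
442 [-2, -3, 2, 35, 31, 30, 28, 29, 31, 30, 7, 2, 0]
448 [1, -2, -1, 29, 33, 41, 63, 57, 36, 30, 30, -3, -1]
454 [0, 0, 5, 27, 58, 62, 65, 64, 65, 60, 25, 0, -2]
460 [-3, 3, 0, 26, 32, 64, 63, 62, 67, 26, 28, 3, 1]
466 [3, 4, -1, 1, 29, 29, 30, 31, 28, 28, 30, -3, 0]
472 [1, -2, 0, 3, 32, 27, 50, 51, 50, 24, 28, 3, 1]
478 [0, 0, 2, -2, 90, 86, 58, 58, 54, 49, 24, 28, -2]
484 [0, 3, -3, 3, 64, 102, 55, 56, 54, 30, 28, 32, -1]
490 [-3, 2, 1, -2, 29, 101, 28, 33, 26, 31, 2, -1, 0]
```

View pics/rack0.png

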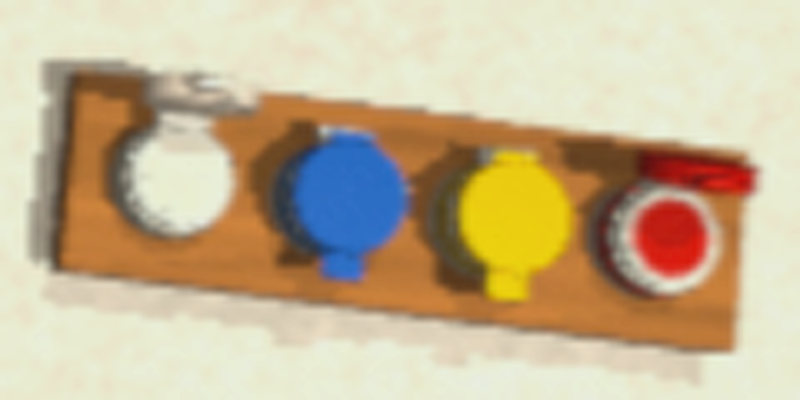

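View pics/tray0.png

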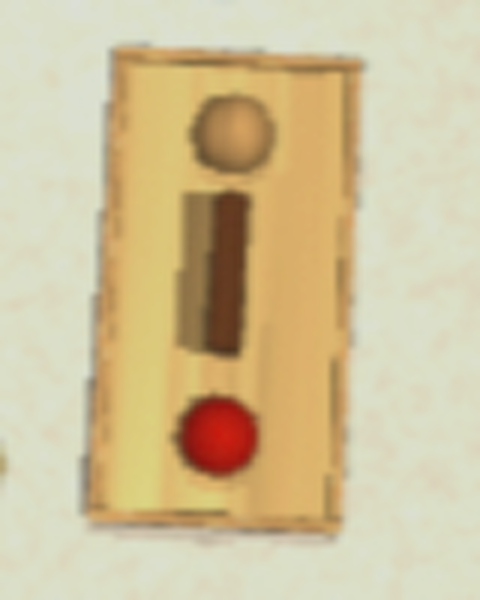

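View pics/rs0.png

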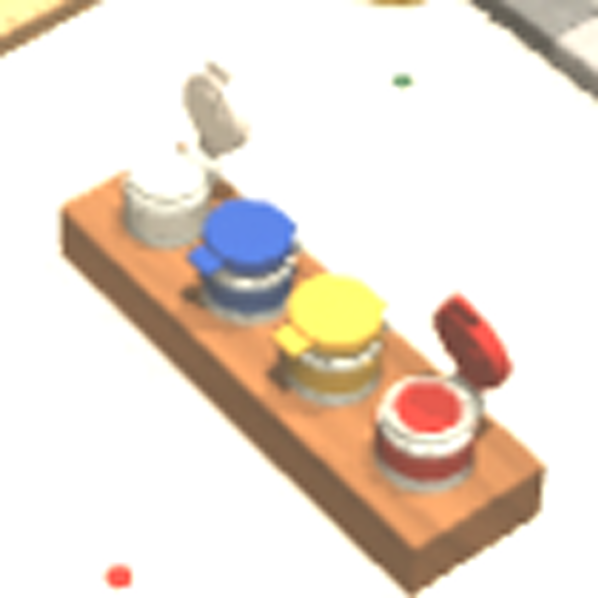

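Crops: white pot centre is at (406,262) and red at (479.5,271), both caps standing up behind their pots. The tray bar is at (318.2,225.5), plain ball (318.8,202.2), red ball (316.3,252.7). The red ball sits in the tray, so the loose yellow one at (274,257) is the look-alike. Next I fit the numbers.

Run:
```python
from h import *
P={n:cv2.imread(f"pics/{n}0.png") for n in("top","side")};D={n:np.load(f"{n}0.npy") for n in P}
W=lambda u,v,z:ray_z("top",u,v,z)[:2].round(4)
bar=W(318.2,225.5,.066);pl=W(318.8,202.2,.022);rd=W(316.3,252.7,.022)
print("bar",bar,"plain",pl,"red",rd,"mid",(pl+rd)/2,"len",np.linalg.norm(pl-rd),"yaw red->plain",np.degrees(np.arctan2(*(pl-rd)[::-1])))
m=cv2.inRange(cv2.cvtColor(P["top"],cv2.COLOR_BGR2HSV),(0,130,60),(8,255,255))|cv2.inRange(cv2.cvtColor(P["top"],cv2.COLOR_BGR2HSV),(172,130,60),(180,255,255))
q=np.zeros_like(m);q[225:285,140:205]=m[225:285,140:205];v,u=np.nonzero(q);(cx,cy),r=cv2.minEnclosingCircle(np.c_[u,v].astype(np.float32))
print("poppy px",u.mean(),v.mean(),cx,cy,r,W(u.mean(),v.mean(),.02),W(171.5,254,.02))
f=lambda x,y:(380+x/6.667,235+y/6.667)
print("white",W(*f(175,178),.056),"red",W(*f(663,240),.056),"blue",W(*f(350,195),.066),"tab",W(*f(343,268),.066),"yel",W(*f(513,215),.066),"tab",W(*f(507,288),.066))
print("rack corners",[W(*f(*c),.03) for c in((75,72),(745,152),(735,350),(57,270))])
for n in P:
    d=D[n];vv,uu=np.nonzero(d>0)
    X=np.array([px2w(n,a,b,1.) for a,b in((0,0),(1,0),(0,1))]);O=px2w(n,0,0,0.)
    dirs=(X[0]-O)[None]+uu[:,None]*(X[1]-X[0])+vv[:,None]*(X[2]-X[0])
    pts=O+dirs*d[vv,uu][:,None]
    for nm,c in(("white",W(*f(175,178),.056)),("red",W(*f(663,240),.056))):
        k=(np.linalg.norm(pts[:,:2]-c,axis=1)<.07)&(pts[:,2]>.066)&(pts[:,2]<.12)
        if nm=="red": k&=pts[:,1]<c[1]+.035
        else: k&=pts[:,1]>c[1]-.035
        q=pts[k];mm=q.mean(0);s=np.linalg.svd(q-mm)
        print(n,nm,len(q),"mean",mm.round(3),"min",q.min(0).round(3),"max",q.max(0).round(3),"nrm",s[2][2].round(2),"sd",(s[1]/len(q)**.5).round(4))
        np.save(f"{n}_{nm}.npy",q)
```

```text
bar [ 0.5498 -0.009 ] plain [ 0.6111 -0.0108] red [ 0.4909 -0.0054] mid [ 0.551  -0.0081] len 0.12032123669577201 yaw red->plain -2.572290452233927
poppy px 170.80172413793105 253.48275862068965 170.544921875 253.26705932617188 17.501094818115234 [0.4875 0.3345] [0.4863 0.3328]
white [ 0.4693 -0.2099] red [ 0.449  -0.3763] blue [ 0.4633 -0.2672] tab [ 0.4389 -0.264 ] yel [ 0.4569 -0.3223] tab [ 0.4325 -0.3192]
rack corners [array([ 0.5074, -0.1806]), array([ 0.4806, -0.4156]), array([ 0.4121, -0.4084]), array([ 0.4386, -0.1729])]
top white 102 mean [ 0.496 -0.212  0.089] min [ 0.49  -0.232  0.069] max [ 0.503 -0.194  0.108] nrm [-0.97  0.13  0.21] sd [0.0107 0.0094 0.0026]
top red 89 mean [ 0.471 -0.375  0.091] min [ 0.465 -0.395  0.067] max [ 0.48  -0.36   0.108] nrm [-0.95  0.02 -0.3 ] sd [0.0106 0.0092 0.0025]
side white 138 mean [ 0.493 -0.219  0.086] min [ 0.486 -0.236  0.067] max [ 0.5   -0.198  0.107] nrm [-0.98  0.03  0.17] sd [0.0106 0.0098 0.0023]
side red 145 mean [ 0.465 -0.384  0.088] min [ 0.45  -0.402  0.066] max [ 0.474 -0.341  0.11 ] nrm [-1.   -0.09 -0.03] sd [0.0124 0.0103 0.003 ]
```

Rack yaw is about −6.5° and pot spacing matches at 56 mm. The caps are near upright. Now I sweep each one forward from behind and press it down.

```bash
cat >> h.py <<'E'
def down(yaw):  # tool z down, tool x at yaw
    return np.array([0,np.cos(yaw/2),np.sin(yaw/2),0])
def pick(pos,yaw):
    best=None
    for y in(yaw,yaw+np.pi,yaw-np.pi):
        q=kin.inverse_kinematics(pos,down(y))
        if q is not None and (best is None or abs(q[6])<abs(best[1][6])): best=(down(y),q)
    return best
E
cat > cap.py <<'E'
from h import *
import sys
yaw=np.radians(-6.5);hx=np.array([np.cos(yaw),np.sin(yaw)]);N=env.nose_length
pots={"white":(.4693,-.2099),"red":(.449,-.3763)}
env.grip(0.0,40)
for nm in sys.argv[1:]:
    h=np.array(pots[nm])+.021*hx
    at=lambda u,z:np.r_[h-u*hx,z+N]
    o,q=pick(at(-.048,.16),yaw);print(nm,q.round(2))
    env.reach(at(-.048,.16),o)
    env.movel(at(-.048,.078),.12)
    s=env.movel(at(.025,.078),.05,stop_force=15);print("sweep stop",s,env.get_state()["force"].round(1))
    s=env.movel(at(.025,.060),.02,stop_force=10);st=env.get_state();print("press",s,st["force"].round(1),"tip z",st["tcp_pos"][2]-N)
    env.movel(at(.025,.16),.12)
print(env.get_state()["time"])
for n in("top","side"):
    p,d=camera(n);cv2.imwrite(f"pics/{n}_{nm}.png",p);np.save(f"{n}_{nm}d.npy",d)
E
python3 cap.py white
python3 - <<'E'
from h import *
a=cv2.imread("pics/side_white.png")[220:340,300:440];b=cv2.imread("pics/top_white.png")[230:300,370:510]
f=lambda i:cv2.resize(np.clip(i*1.4,0,255).astype(np.uint8),(560,i.shape[0]*4))
i=np.vstack([f(a),f(b)]);cv2.imwrite("pics/c1.png",cv2.resize(i,None,fx=.78,fy=.78))
E
```

```text
white [-0.42  0.59  0.98  1.9  -0.59  0.97 -0.85]
sweep stop False [ 1.1 -0.1  0.6]
press True [1.6 0.  4.5] tip z 0.06578108386107778
8.0417
```

View pics/c1.png

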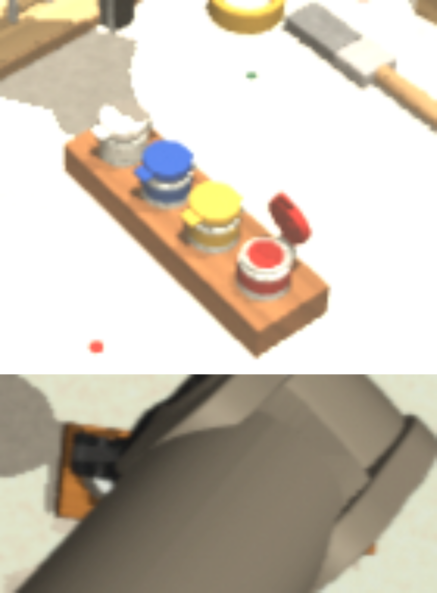

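The side view shows red still open and blue and yellow untouched. White looks lowered, and the press stopped at 65.8 mm, which is the shut height of 66 mm. Red next, then I park over the tray and look.

```bash
python3 cap.py red
python3 - <<'E'
from h import *
g=np.array([.5500,-.0085]);o,q=pick(np.r_[g,.25],np.radians(-2.57));print(q.round(2))
env.reach(np.r_[g,.25],o);env.grip(.045)
p,d=camera("top");s,_=camera("side")
print("t",env.get_state()["time"])
for nm,c in(("white",(.4693,-.2099)),("blue",(.4633,-.2672)),("yellow",(.4569,-.3223)),("red",(.449,-.3763))):
    u0,v0=w2px("top",[*c,.066])[0].round().astype(int)
    w=[px2w("top",u,v,d[v,u])[2] for u in range(u0-4,u0+5) for v in range(v0-4,v0+5) if d[v,u]>0]
    print(nm,"disc z mm",(np.percentile(w,[5,50,95])*1000).round(1))
f=lambda i,k:cv2.resize(np.clip(i*1.4,0,255).astype(np.uint8),None,fx=k,fy=k,interpolation=cv2.INTER_CUBIC)
a=f(p[170:300,280:510],3.3);b=f(s[180:340,250:440],3.3);b=cv2.copyMakeBorder(b,0,0,0,a.shape[1]-b.shape[1],cv2.BORDER_CONSTANT)
cv2.imwrite("pics/c2.png",cv2.resize(np.vstack([a,b]),None,fx=.62,fy=.62))
E
```

```text
red [-0.07  0.67  0.91  1.74 -0.61  1.04 -0.62]
sweep stop False [ 0.9  0.5 -0. ]
press True [2.1 1.3 3.8] tip z 0.06589893983497289
13.1333
[ 0.52  0.44 -0.79  1.87  0.37  0.98  1.1 ]
t 15.3667
white disc z mm [ 63.   67.3 627.7]
blue disc z mm [62.8 65.6 68.6]
yellow disc z mm [61.9 65.2 68.8]
red disc z mm [61.7 65.6 69. ]
```

View pics/c2.png

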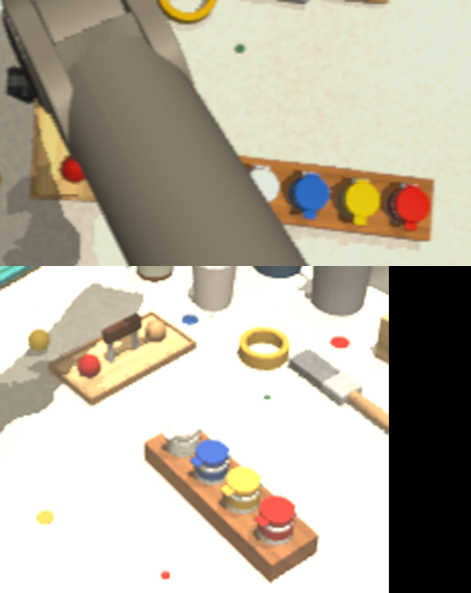

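All four caps read about 66 mm, the shut height, and red shows shut in both views with its tab forward. The tray is undisturbed with both balls seated. Now I grasp it and lift slightly.

Run:
```python
from h import *
g=np.array([.5500,-.0085])
print(env.movel(np.r_[g,.110],.1,stop_force=6))
env.grip(.005,60);print("open",env.get_state()["opening"],env.get_state()["force"].round(2))
env.movel(np.r_[g,.150],.05);env.dwell(.3)
st=env.get_state();print(st["force"].round(2),st["torque"].round(3),st["opening"],st["time"])
p,d=camera("top");s,_=camera("side")
f=lambda i,k:cv2.resize(np.clip(i*1.4,0,255).astype(np.uint8),None,fx=k,fy=k,interpolation=cv2.INTER_CUBIC)
cv2.imwrite("pics/c3.png",f(s[160:260,240:380],5))
T=np.r_[.547,.331,.209]
o=st["orientation"];print(o,[None if (q:=kin.inverse_kinematics(x,o)) is None else q.round(2) for x in(np.r_[g,.209],T)])
```

```text
False
open 0.012976056343896989 [-0.62 -1.1   4.68]
[-0.29 -0.47 -1.36] [-0.015  0.009  0.069] 0.01319322095424578 18.55
[-2.04214148e-04  2.24007793e-02  9.99749050e-01  3.74302024e-05] [array([ 0.49,  0.49, -0.76,  1.9 ,  0.43,  0.91,  1.05]), array([-0.12,  0.63, -0.74,  1.69,  0.48,  1.01,  0.5 ])]
```

View pics/c3.png

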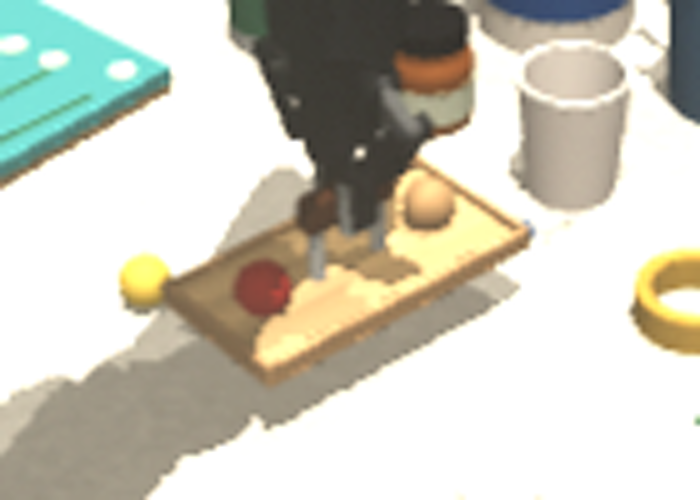

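The tray is lifted and level, both balls are seated, and it clears the yellow look-alike. Now I carry it over.

Run:
```python
from h import *
g=np.array([.5500,-.0085]);T=np.array([.547,.331])
env.movel(np.r_[g,.25],.06);env.movel(np.r_[T,.25],.08);env.movel(np.r_[T,.210],.04);env.dwell(.7)
st=env.get_state();print(st["tcp_pos"],st["orientation"].round(4),st["force"].round(2),st["torque"].round(3),st["opening"],st["time"])
f=lambda i,k:cv2.resize(np.clip(i*1.4,0,255).astype(np.uint8),None,fx=k,fy=k,interpolation=cv2.INTER_CUBIC)
C={n:camera(n) for n in("top","side")}
for n in C:
    cv2.imwrite(f"pics/{n}_f.png",C[n][0]);np.save(f"{n}_f.npy",C[n][1])
    print(n,"expected ball px",w2px(n,[.4873,.334,.122])[0].round(1),"grip",w2px(n,[.547,.331,.155])[0].round(1))
a=f(C["top"][0][170:320,90:280],3);b=f(C["side"][0][110:240,140:330],3)
cv2.imwrite("pics/c4.png",cv2.resize(np.vstack([a,b]),None,fx=.7,fy=.7))
```

```text
[0.5470105  0.33099483 0.20998109] [-0.      0.0225  0.9997  0.    ] [ 0.17  0.01 -2.33] [ 0.02  -0.036 -0.004] 0.012950338017529612 26.7083
top expected ball px [157.5 250.5] grip [155.8 220.7]
side expected ball px [220.2 154.1] grip [235.4 138.6]
```

View pics/c4.png

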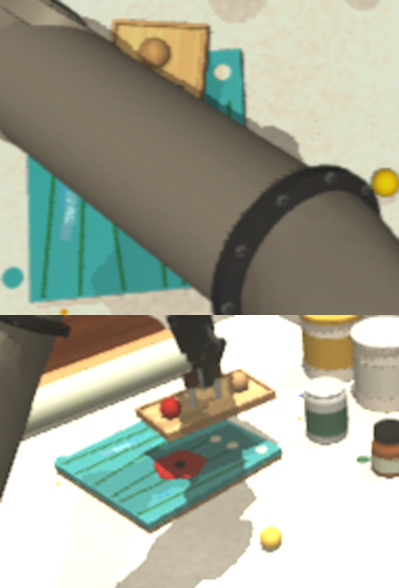

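Side view: red ball at about (221,154) against the expected (220.2,154.1), poppy below it at about (226,181). Both balls are seated. I'll check the ball's position and the tray's level numerically.

Run:
```python
from h import *
p=cv2.imread("pics/side_f.png");d=np.load("side_f.npy")
h=cv2.cvtColor(p,cv2.COLOR_BGR2HSV);m=cv2.inRange(h,(0,130,50),(8,255,255))|cv2.inRange(h,(172,130,50),(180,255,255))
q=m[144:164,210:232];v,u=np.nonzero(q);u=u+210;v=v+144
(cx,cy),r=cv2.minEnclosingCircle(np.c_[u,v].astype(np.float32));print("ball px",u.mean(),v.mean(),cx,cy,r)
P=np.array([px2w("side",a,b,d[b,a]) for a,b in zip(u,v) if d[b,a]>0])
from scipy.optimize import least_squares
s=least_squares(lambda c:np.linalg.norm(P-c,axis=1)-.016,[.487,.334,.122],loss="soft_l1",f_scale=.002).x
print("ball sphere",s.round(4),"ray@.122",ray_z("side",cx,cy,.122).round(4))
# poppy in the side view at the start
p0=cv2.imread("pics/side0.png");h=cv2.cvtColor(p0,cv2.COLOR_BGR2HSV);m=cv2.inRange(h,(0,130,50),(8,255,255))|cv2.inRange(h,(172,130,50),(180,255,255))
q=m[165:200,205:245];v,u=np.nonzero(q);print("poppy side",ray_z("side",u.mean()+205,v.mean()+165,.02).round(4))
# tray board plane: points at z .095-.13 near tray
pts=[]
for n in("side","top"):
    D=np.load(f"{n}_f.npy")
    for b in range(100,300):
        for a in range(90,300):
            if D[b,a]>0:
                w=px2w(n,a,b,D[b,a]);l=w-[.547,.331,0]
                if abs(l[0])<.085 and abs(l[1])<.04 and .095<w[2]<.119 and np.hypot(w[0]-s[0],w[1]-s[1])>.02: pts.append(w)
pts=np.array(pts);A=np.c_[pts[:,:2]-[.547,.331],np.ones(len(pts))]
c=least_squares(lambda c:A@c-pts[:,2],[0,0,.11],loss="soft_l1",f_scale=.002).x;print("plane slopes deg",np.degrees(c[:2]).round(2),"board top z",c[2].round(4),len(pts))
```

```text
ball px 220.84 153.70666666666668 220.82203674316406 153.6864471435547 4.832311153411865
ball sphere [0.4879 0.3343 0.1234] ray@.122 [0.49   0.3349 0.122 ]
poppy side [0.4884 0.3341 0.02  ]Traceback (most recent call last):
  File "<stdin>", line 20, in <module>
  File "h.py", line 4, in px2w
    c=calibration(name);R=cv2.Rodrigues(np.array(c["rvec"],float))[0]
ValueError: time passes only in moves, steps and waits
```

Red ball measured at (0.488, 0.334), poppy at (0.488, 0.334). The ball height of 123 mm against the expected 122 mm means the tray is level to about 1.5° along its length. Handing in.

Run:
```python
from h import *
env.dwell(.3);st=env.get_state();print(st["time"],st["opening"],abs(st["joint_velocities"]).max(),st["force"].round(2));job.job_done()
```

```text
27.1083 0.013353018771181894 0.0022078754116007836 [-0.51 -0.02 -2.71]
the job is handed in; nothing more can be done
```

I pressed both open caps shut, white and then red. Then I lifted the tray by its bar and carried it over the canvas. I handed the job in at 27 s with the tray still gripped above the poppy.

**Caps:** each press stopped at 66 mm, the shut height. All four caps then read about 66 mm in the depth picture (red 65.6, white 67.3). White's reading was partly hidden by the arm.

**Red ball over the poppy:** the ball measured (0.488, 0.334) m and the poppy (0.488, 0.334) m, so they agree within about 1 mm. A second ball estimate, from a single ray, read (0.490, 0.335), which is about 2 mm off.

**Height:** the underside is about 80 mm above the canvas, going by the arm's position. The ball's height was 123 mm against 122 mm expected.

**Level and steadiness:** the arm was still and both balls looked seated in the last picture. My direct check of the tray's tilt crashed. Level therefore rests on the ball's height (within about 1.5° along the length), the tool's orientation and the pictures.

**Everything else:** I saw nothing else moved in the pictures, and the canvas looked untouched. I did not measure the other objects one by one.

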